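# Stack the entrance trays the right way round and snap the lid on

### The job

Take the tray off the sloping picture stand and put it on the tray that stands on the credenza, turned so that the two orange ends are on opposite sides and it stands level on the lower tray's rim instead of nesting inside, and let go of it. Then put the blue lid on the upper tray and press it down until it snaps fully home all round. Leave the lower tray about where it stands, and do not disturb the other things.

Things in the scene. Friction and masses are not known exactly. Their poses are not given: they have to be found in the camera images.
- upper_tray: Tray to move: grey, orange at one end, 160 long (x) x 64 wide (y) x 50 mm high, 0.2-0.3 kg. Origin: centre of its underside; +x to its orange end, +z out of its mouth. Tub z 0-24 mm, 140 x 48 mm outside; collar z 22-50 mm, 160 x 64 outside, walls 5 mm. Starts on the stand's 30 degree slope, level across, orange end high and away from the robot. Stacked right, its origin is 46 mm over lower_tray's.
- lower_tray: Tray standing level on the credenza, same make and frame as upper_tray (origin: centre of underside, +x to its orange end, 50 mm high), loose, 0.32 kg. Collar inside 150 x 54 mm, so a stacked tray's tub (140 x 48) sits 4 mm deep in it with 5 mm play each way in length and 3 mm in width. If the orange ends are on the same side, the other tray nests, its origin only 28 mm above this one's: wrong.
- upper_tray_orange_end (a point): Top edge of the upper tray's orange end, mid-width: 80 mm along +x from its origin, 50 mm up. Both trays: two dark ribs on each long side of the tub at x = +52 and -30 mm, 12 mm wide, out to y = +/-32 mm, feet 4 mm above the underside; they stand on the lower rim when stacked.
- upper_tray_rim (a point): Middle of the upper tray's mouth at rim height, 50 mm above its origin. Both trays: rim notches (22-24 mm wide, 22 mm deep) in the long sides at x = +52 and -30 mm; the long sides are whole from x = -18 to +40 mm, a good place to hold across the 64 mm width, z 28-50 mm.
- lower_tray_orange_end (a point): Top edge of the lower tray's orange end, mid-width: 80 mm along +x from its origin, 50 mm up.
- lid: Blue snap lid, 0.11-0.17 kg, level on the credenza, right way up, both ends alike. Origin: centre of its plug's underside. Plug 124 (x) x 48 (y) x 12 mm; plate 160 x 64 mm at 12-16 mm up. Yellow sprung catches at the plug's ends, out to x = +/-74 mm. Home in a tray, its origin is 38 mm over the tray's and the plate lies on the rim; unsnapped it sits about 8 mm higher. Snaps at a push of 10 to 15 N.
- lid_grip (a point): Holding point of the lid's wooden grip bar (76 mm long along x, 14 mm wide along y, 16 to 50 mm above the lid's origin): in its middle, 40 mm above the origin, 24 mm above the plate's top. Fingers close along the lid's y.
- stand: Fixed wooden picture stand in a steel bench clamp, to 125 mm high. Origin: on the credenza under the middle of the slope, which is 176 mm long, 40 mm wide and rises at 30 degrees along +x (away from the robot), its surface 75 mm above the origin; a 20 mm lip at the low end. The clamp's foot is 110 x 70 mm.
- orb: Bystander, not to be disturbed: green glass orb with a small flat foot, 80 mm across and 73 mm high. Origin: centre of its underside.
- bowl: Bystander, not to be disturbed: grey ceramic bowl, 120 mm across, 55 mm high. Origin: centre of its underside.
- purse: Bystander, not to be disturbed: red silicone coin purse lying flat, round, 84 mm across, 27 mm high. Origin: centre of its underside.
- case: Bystander, not to be disturbed: black spectacles case with a thin brass line, 58 x 155 x 40 mm. Origin: centre of its underside.
- candle: Bystander, not to be disturbed: amber glass candle cup, 72 mm across, 75 mm high. Origin: centre of its underside.
- coaster: Bystander, not to be disturbed: round cork coaster, 96 mm across, 10 mm thick. Origin: centre of its underside.

How it is judged:
On the way, in this order (a step that is already met when the one before it is completed fails the run):
1. the upper tray stands on the lower tray's rim, orange ends opposite, and has been let go (z of upper_tray in the frame of lower_tray between 0.0435 and 0.0485 m and x of upper_tray in the frame of lower_tray between -0.008 and 0.008 m and y of upper_tray in the frame of lower_tray between -0.006 and 0.006 m and x of upper_tray_orange_end in the frame of lower_tray below -0.05 m and angle between each of upper_tray, lower_tray's own z axis and vertical below 0.06 rad and contact force between upper_tray and the fingers below 0.1 N), for 0.3 s.
2. the lid is snapped fully home on the upper tray (z of lid in the frame of upper_tray between 0.0355 and 0.0405 m and angle between lid's own z axis and vertical below 0.06 rad and x of lid in the frame of upper_tray between -0.007 and 0.007 m and y of lid in the frame of upper_tray between -0.007 and 0.007 m), for 0.2 s.
At the end, for the whole second after the job is handed in: Upper tray level on the lower, orange ends opposite, origin 43.5-48.5 mm above it, within 8 mm lengthwise, 6 mm sideways; lid home in the upper tray: origin 35.5-40.5 mm above the tray's, within 7 mm of its middle, level; lower tray within 40 mm of its start; all at rest (all of step 2 and z of upper_tray in the frame of lower_tray between 0.0435 and 0.0485 m and x of upper_tray in the frame of lower_tray between -0.008 and 0.008 m and y of upper_tray in the frame of lower_tray between -0.006 and 0.006 m and x of upper_tray_orange_end in the frame of lower_tray below -0.05 m and angle between each of upper_tray, lower_tray's own z axis and vertical below 0.06 rad and linear speed of each of upper_tray, lid, lower_tray below 0.02 m/s and distance of lower_tray from where it was at the start of the episode below 0.04 m); the robot touches nothing.
It fails at once if a bystander (orb, bowl, purse, case, candle, coaster) is moved more than 25 mm or tipped over (distance of any of orb, bowl, purse, case, candle, coaster from where it was at the start of the episode above 0.025 m or angle between any of orb, bowl, purse, case, candle, coaster's own z axis and vertical above 0.5 rad).
It also fails if it takes over 56 s, if anything falls off the work surface, if the arm or the gripper's body presses on something with over 40 N, if the wrist force passes 120 N, or if a joint passes its speed limit or range.

### The arm

A 7-joint arm with a two-finger parallel gripper is mounted at the origin on the work surface. World frame = base frame: x ahead of the robot, y to its left, z up, the work surface at z = 0. Lengths are in m, angles in rad, forces in N, time in s.
With the tool pointing down it reaches from about 0.425 to 0.95 m from the base axis. Payload 4.7 kg.
Tool frame: the origin (TCP) lies midway between the tips of the shut fingers; the grasp point (between the pads) lies 19 mm behind it; z points along the fingers, y is the line along which they close (so a half turn about z gives the same grasp; the last joint's range is limited). The gripper opens to 85 mm and grips with 20 to 120 N. Pads are 22 mm wide; open, the fingers measure 114 mm over their backs; the gripper's body (76 mm by 85 mm) begins 54 mm behind the grasp point. The pads swing forward as they close: fully open they stand 13 mm farther back than shut.
Start: joints at [1.215, 0.469, -0.049, 1.532, 0.024, 1.141, -0.082], TCP at [0.217, -0.639, 0.192] pointing down, gripper open.
Joint ranges: [-2.59, 2.59], [-0.33, 1.99], [-1.39, 1.29], [0.1, 2.45], [-1.04, 4.18], [0.21, 1.99], [-2.66, 2.66]. Speed limits (rad/s): [2.57, 2.57, 3.14, 3.14, 3.14, 3.14, 3.14].

### API

Orientations are given as a unit quaternion [w, x, y, z].
In Python, from workcell import env, imaging, workorder gives the robot as it stands. The module is installed in compiled form; this text tells all that it offers.
- The arm moves only by the shell command python3 -m creep 'ROWS' [FORCE]. ROWS is JSON, a list of rows, each a list of 3 entries, a list of its own where there are three numbers: the turn, a rotation vector about the world's x, y, z scaled (see below), then the shift along the world's x, y, z scaled (see below), then the gripper's target within -1 to 1 (shut at 1, half-way at 0, fully open at -1). A call has exactly 5 rows; each row shifts and turns the commanded pose from where the row before left it; what a row does not reach is not made up. The controller multiplies each number of a shift by 40 mm and each number of a turn by 0.15 rad. A row lasts 1/10 s, in which the tool goes at most 50 mm and 8.59 degrees, less where a joint would pass 70% of its speed; a pose out of reach is approached as far as the arm can. A call with a number of a shift or a turn outside -1 to 1 is refused whole. A call with a gripper value outside its range is refused whole. The fingers move at their own pace and stop on an object; FORCE is the grip in N (left out, the last holds). Time passes only in rows, so rows that do not move let the fingers close, or fill a call up. It gives the time, the measured TCP pose, the force, the opening and the grip force at its end, in the units of the state.
- env.read_state(): the state, without advancing time (a new reading comes with each control period).
- imaging.capture(name): name is "side" or "top"; returns a dict with "img" (420x560x3 uint8, blue, green, red), "fx", "fy", "cx", "cy" (pixels), "position" and "rotation" of the camera in the world. Camera axes: x right, y up, looking along -z (the intrinsics and any distortion apply to the point x, -y, -z); pixel columns grow to the right and rows downward; lengths in m; the calibration is good to about 2 mm. A picture is of the moment at which its call begins. There is no depth.
- workorder.sign_off(): hands the job in; it is judged then, once.
The state is a dict: "time_s": time; "q": joint angles; "joint_velocities": joint speeds; "tau": joint torques, N m; "position": TCP position; "orientation": TCP orientation; "contact_force": force on the tool from outside, world axes, zero at the start; "wrist_torque": the same for the moment, N m; "grip_width": opening from 0.0 (shut) to 1.0 (fully open); "grasp_force": force on a finger pad.
Only numpy, scipy, OpenCV 4.12 (cv2) and the standard library are available. Lean on these libraries where they do the work, as an engineer would, in place of code of your own. Each camera call takes 0.05 s, during which the arm holds its last target. There are 200 camera calls.

## Working session

There is one attempt and no reset: what is moved stays moved. The work goes in short steps, Python scripts to look and compute and a shell command to move; the robot and the scene stay as the last step left them, time stands still between calls to the robot, and variables do not carry over. Pictures are saved under pics/ and viewed, at most 10 in all, crops included, and the job is handed in when it is done.

```bash
mkdir -p pics; cat > h.py <<'E'
import numpy as np, cv2
from workcell import env, imaging
def cap(n,save=None):
    c=imaging.capture(n)
    if save: cv2.imwrite(f'pics/{save}.png',c['img'])
    return c
def ray(c,u,v):
    d=np.array([(u-c['cx'])/c['fx'],-(v-c['cy'])/c['fy'],-1.0])
    if 'dist' in c and c['dist'] is not None:
        p=cv2.undistortPoints(np.array([[[u,v]]],float),np.array([[c['fx'],0,c['cx']],[0,c['fy'],c['cy']],[0,0,1]]),np.array(c['dist']))[0,0]
        d=np.array([p[0],-p[1],-1.])
    return np.array(c['position']),np.array(c['rotation'])@d
def onz(c,u,v,z):
    o,d=ray(c,u,v); return o+d*(z-o[2])/d[2]
def proj(c,P):
    p=np.array(c['rotation']).T@(np.array(P)-np.array(c['position']))
    return c['cx']+c['fx']*p[0]/-p[2], c['cy']+c['fy']*p[1]/p[2]
def two(c1,p1,c2,p2):
    o1,d1=ray(c1,*p1);o2,d2=ray(c2,*p2)
    A=np.stack([d1,-d2],1);s=np.linalg.lstsq(A,o2-o1,rcond=None)[0]
    a=o1+d1*s[0];b=o2+d2*s[1];return (a+b)/2,np.linalg.norm(a-b)
E
python3 - <<'E'
from h import *
np.set_printoptions(precision=4,suppress=True)
for n in('top','side'):
    c=cap(n,n+'0');print({k:v for k,v in c.items() if k!='img'})
print(env.read_state())
E
```

```text
{'fx': 451.16909712025097, 'fy': 451.16909712025097, 'cx': 280.240291020312, 'cy': 212.07517365143283, 'position': array([0.3811, 0.0423, 1.2368]), 'rotation': array([ 0.7107,  0.0439, -0.0425, -0.7008])}
{'fx': 422.07785919738376, 'fy': 422.07785919738376, 'cx': 286.10282555522974, 'cy': 206.81631521508217, 'position': array([0.2777, 0.7332, 0.8964]), 'rotation': array([-0.1626, -0.0603,  0.3626,  0.9157])}
{'time_s': 0.1, 'q': array([ 1.2151,  0.4694, -0.0486,  1.5335,  0.0241,  1.141 , -0.0823]), 'joint_velocities': array([-0.0016, -0.0029,  0.0011, -0.0031,  0.0007,  0.0005,  0.0018]), 'tau': array([  0.0016, -51.1517,  -0.0462, -23.8392,   0.0108,   0.0044,
         0.    ]), 'position': array([ 0.2165, -0.6387,  0.1911]), 'orientation': array([-0.0009,  0.9867,  0.1627, -0.0002]), 'contact_force': array([-0.5119,  0.0912,  0.246 ]), 'wrist_torque': array([-0.033 , -0.0042, -0.0027]), 'grasp_force': 0.0, 'grip_width': 1.0030628348337656}
```

View images.

```bash
python3 - <<'E'
s=open('h.py').read()
s=s.replace("    c=imaging.capture(n)\n","    c=imaging.capture(n)\n    q=c['rotation'];c['rotation']=R.from_quat([q[1],q[2],q[3],q[0]]).as_matrix()\n")
s=s.replace("import numpy as np, cv2","import numpy as np, cv2\nfrom scipy.spatial.transform import Rotation as R\nnp.set_printoptions(precision=4,suppress=True)")
open('h.py','w').write(s)
E
```

```text
(no output)
```

View pics/top0.png

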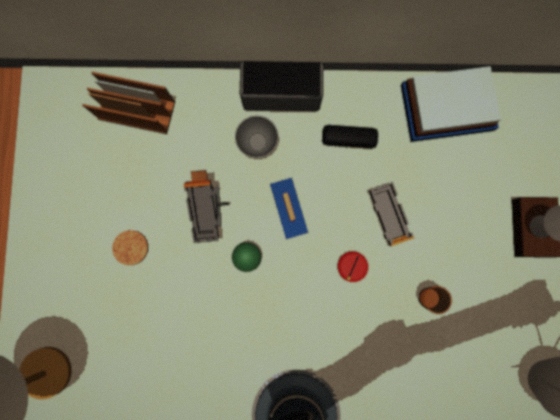

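View pics/side0.png

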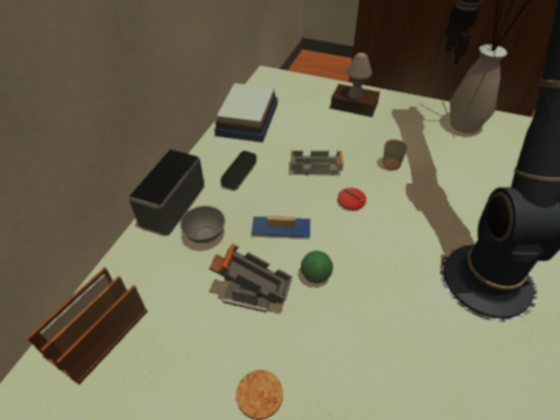

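```bash
python3 - <<'E'
from h import *
t=cv2.imread('pics/top0.png');s=cv2.imread('pics/side0.png')
def cr(im,x,y,w=80,h=60): return cv2.resize(im[y:y+h*1,x:x+w],(400,300),interpolation=cv2.INTER_CUBIC)
o=np.vstack([np.hstack([cr(t,165,165,107,80),cr(t,350,175,80,80*3//4+15)]),np.hstack([cr(s,205,240,93,70),cr(s,280,135,80,60)])])
o=cv2.convertScaleAbs(o,alpha=1.6)
cv2.imwrite('pics/crop.png',o)
E
```

```text
(no output)
```

View pics/crop.png

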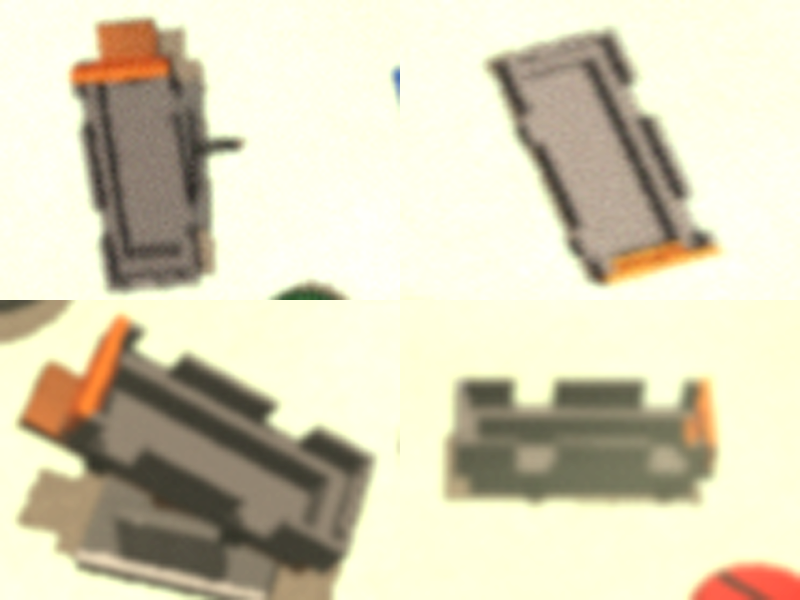

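```bash
python3 - <<'E'
from h import *
t=cap('top');s=cap('side')
def T(p,o,k): return (o[0]+p[0]/k[0]-.5+.5/k[0], o[1]+p[1]/k[1]-.5+.5/k[1])
TL=((165,165),(400/107,300/80));TR=((350,175),(5,4));BL=((205,240),(400/93,300/70));BR=((280,135),(5,5))
for nm,a,b,ka,kb in [('U',[(73,75),(168,70),(112,288),(200,280)],[(83,113),(125,20),(338,266),(372,158)],TL,BL),
                ('L',[(90,62),(215,32),(200,282),(318,247)],[(447,140-0),(458,80),(715,150),(712,80)],TR,BR)]:
    b=[(x-(400 if False else 0),y) for x,y in b]
    if nm=='L': b=[(x-400,y) for x,y in b]
    P=[]
    for p,q in zip(a,b):
        X,e=two(t,T(p,*ka),s,T(q,*kb));P.append(X);print(nm,X,round(e,4), onz(t,*T(p,*ka),.05))
    P=np.array(P);print('len',np.linalg.norm(P[0]-P[2]),np.linalg.norm(P[1]-P[3]),'w',np.linalg.norm(P[0]-P[1]),np.linalg.norm(P[2]-P[3]))
    c=P.mean(0);ax=P[:2].mean(0)-P[2:].mean(0);print('c',c,'yaw',np.degrees(np.arctan2(ax[1],ax[0])),'pitch',np.degrees(np.arcsin(ax[2]/np.linalg.norm(ax))))
# lid
for nm,c in(('t',t),('s',s)):
    h=cv2.cvtColor(c['img'],cv2.COLOR_BGR2HSV)
    for col,lo,hi,z in(('blue',(105,120,40),(130,255,255),.016),('or',(5,130,90),(16,255,255),.05),('bar',(14,60,90),(28,255,255),.05)):
        m=cv2.inRange(h,lo,hi)
        if col=='bar': 
            pass
        n,_,st,ce=cv2.connectedComponentsWithStats(m)
        lab=_
        for i in range(1,n):
            if st[i,4]>25 and 100<ce[i][0]<450:
                r=cv2.minAreaRect(np.argwhere(lab==i)[:,::-1].astype(np.float32));bx=cv2.boxPoints(r)
                W=np.array([onz(c,*p,z) for p in bx])
                print(nm,col,st[i],ce[i].round(1),onz(c,*ce[i],z)[:2], 'edges',np.linalg.norm(W[0]-W[1]).round(3),np.linalg.norm(W[2]-W[1]).round(3),'ang',[round(float(np.degrees(np.arctan2(*(W[k+1]-W[k])[1::-1]))),1) for k in(0,1)],W.mean(0)[:2])
E
```

```text
U [0.5787 0.2817 0.1471] 0.0017 [0.5972 0.3033 0.05  ]
U [0.5837 0.2199 0.1459] 0.0004 [0.6017 0.2356 0.05  ]
U [0.4461 0.2687 0.0562] 0.001 [0.446  0.2698 0.05  ]
U [0.4509 0.2057 0.0663] 0.0012 [0.4525 0.2081 0.05  ]
len 0.16125561312386502 0.15545274629078623 w 0.06204598853813676 0.0640564141256964
c [0.5148 0.244  0.1039] yaw 5.858852635209545 pitch 32.57955096984645
L [ 0.5914 -0.1845  0.056 ] 0.0068 [ 0.5891 -0.1863  0.05  ]
L [ 0.6121 -0.2548  0.0433] 0.0009 [ 0.6104 -0.2533  0.05  ]
L [ 0.4431 -0.2438  0.0457] 0.0014 [ 0.4435 -0.2427  0.05  ]
L [ 0.4643 -0.3065  0.0468] 0.0067 [ 0.4674 -0.3051  0.05  ]
len 0.1601320571454258 0.15661902274713016 w 0.07439491151840419 0.06625136941599709
c [ 0.5277 -0.2474  0.048 ] yaw 20.54628156606495 pitch 1.230682637920392
t blue [403  82  94  58 458] [434.8 123.1] [ 0.7874 -0.3824] edges 0.141 0.286 ang [-25.1, -115.9] [ 0.7826 -0.396 ]
t blue [271 179  36  59 957] [288.5 208.4] [0.5415 0.0234] edges 0.059 0.154 ang [-72.1, -162.8] [0.5434 0.0237]
t or [93 73 37  8 48] [110.   76.4] [0.8968 0.5196] edges 0.004 0.102 ang [-7.2, -100.9] [0.
[... 4540 characters left out ...]
.4, 147.2] [0.6389 0.1935]
s bar [298 268  30  20 150] [308.8 281. ] [0.4102 0.1927] edges 0.038 0.074 ang [-91.3, 171.7] [0.4071 0.1887]
s bar [111 275  11   6  27] [116.3 277.5] [0.841  0.3411] edges 0.022 0.013 ang [-149.6, 131.2] [0.842  0.3414]
s bar [209 279  21  21 266] [219.3 288.1] [0.5996 0.2831] edges 0.05 0.042 ang [-83.8, 174.5] [0.6008 0.2827]
s bar [126 284  12   8  32] [131.5 287.2] [0.792  0.3514] edges 0.018 0.027 ang [-59.8, -165.7] [0.7914 0.3512]
s bar [267 302  17  12 127] [275.1 307.7] [0.4595 0.2859] edges 0.038 0.026 ang [-154.8, 114.1] [0.4594 0.2863]
s bar [ 235  369   49   51 1371] [259.2 393.4] [0.4219 0.4707] edges 0.097 0.094 ang [-159.9, 110.3] [0.4225 0.4702]
```

```bash
python3 -m creep '[[[0,0,0],[0.4,0.8,0.6],-1],[[0,0,0],[0.4,0.8,0.6],-1],[[0,0,0],[0.4,0.8,0.6],-1],[[0,0,0],[0.4,0.8,0.6],-1],[[0,0,0],[0.4,0.8,0.6],-1]]' 40
python3 -m creep '[[[0,0,-0.3],[0.6,0.8,0],-1],[[0,0,-0.3],[0.6,0.8,0],-1],[[0,0,-0.3],[0.6,0.8,0],-1],[[0,0,-0.3],[0.6,0.8,0],-1],[[0,0,-0.3],[0.6,0.8,0],-1]]'
python3 -m creep '[[[0,0,0],[0.2,1,0],-1],[[0,0,0],[0.2,1,0],-1],[[0,0,0],[0.2,1,0],-1],[[0,0,0],[0.2,1,0],-1],[[0,0,0],[0.2,1,0],-1]]'
python3 -m creep '[[[0,0,0],[0.2,1,0],-1],[[0,0,0],[0.2,1,0],-1],[[0,0,0],[0.2,1,0],-1],[[0,0,0],[0.2,1,0],-1],[[0,0,0],[0.2,1,0],-1]]'
```

```text
time_s: 0.7
position: [0.2972, -0.4777, 0.3128]
orientation: [-0.0, 0.987, 0.163, -0.0]
contact_force: [0.6, -0.1, 0.6]
grip_width: 1.002
grasp_force: 0.0
time_s: 1.2
position: [0.4173, -0.3178, 0.3121]
orientation: [0.0, 0.999, 0.05, 0.0]
contact_force: [0.6, -1.1, 0.2]
grip_width: 0.999
grasp_force: 0.0
time_s: 1.7
position: [0.4566, -0.1176, 0.3121]
orientation: [0.0, 0.999, 0.051, 0.0]
contact_force: [1.0, -0.5, -0.1]
grip_width: 1.0
grasp_force: 0.0
time_s: 2.2
position: [0.4967, 0.0822, 0.3121]
orientation: [0.0, 0.999, 0.051, 0.0]
contact_force: [1.1, -0.8, 0.1]
grip_width: 0.999
grasp_force: 0.0
```

```bash
python3 -m creep '[[[0.07,-0.7,0],[-0.08,0.79,0],-1],[[0.07,-0.7,0],[-0.08,0.79,0],-1],[[0.07,-0.7,0],[-0.08,0.79,0],-1],[[0.07,-0.7,0],[-0.08,0.79,0],-1],[[0.07,-0.7,0],[-0.08,0.79,0],-1]]'
python3 -m creep '[[[0,0,0],[0,0,-0.8],-1],[[0,0,0],[0,0,-0.8],-1],[[0,0,0],[0,0,-0.8],-1],[[0,0,0],[0,0,-0.7],-1],[[0,0,0],[0,0,0],-1]]'
python3 - <<'E'
from h import *
t=cap('top');s=cap('side')
o=np.hstack([cv2.resize(t['img'][140:260,140:300],(400,300),interpolation=2),cv2.resize(s['img'][200:320,180:340],(400,300),interpolation=2)])
cv2.imwrite('pics/pre.png',cv2.convertScaleAbs(o,alpha=1.6))
st=env.read_state();q=st['orientation'];print(st['position'],R.from_quat([*q[1:],q[0]]).as_matrix())
E
```

```text
time_s: 2.7
position: [0.4802, 0.2401, 0.3128]
orientation: [-0.013, 0.963, 0.049, 0.263]
contact_force: [0.8, -0.4, -0.8]
grip_width: 1.0
grasp_force: 0.0
time_s: 3.2
position: [0.4808, 0.2368, 0.2111]
orientation: [-0.012, 0.965, 0.051, 0.258]
contact_force: [0.2, 0.8, -0.1]
grip_width: 0.998
grasp_force: 0.0
[0.4816 0.2384 0.2136] [[ 0.8601  0.1055  0.4992]
 [ 0.092  -0.9944  0.0515]
 [ 0.5018  0.0016 -0.865 ]]
```

View pics/pre.png

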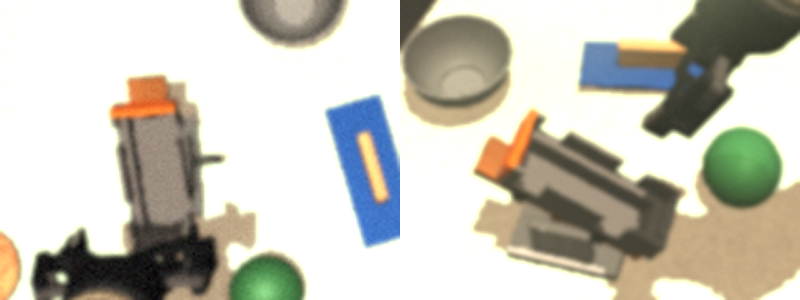

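```bash
python3 -c "
from h import *
print(env.read_state()['q'])"
```

```text
[-0.2234  0.0333 -0.5105  2.1831  0.6068  0.5749 -2.6512]
```

```bash
python3 -m creep '[[[-0.498,-0.051,0.863],[0,0,0.2],-1],[[-0.498,-0.051,0.863],[0,0,0.2],-1],[[-0.498,-0.051,0.863],[0,0,0.2],-1],[[-0.498,-0.051,0.863],[0,0,0],-1],[[-0.498,-0.051,0.863],[0,0,0],-1]]'
python3 -m creep '[[[-0.498,-0.051,0.863],[0,0,0],-1],[[-0.498,-0.051,0.863],[0,0,0],-1],[[-0.498,-0.051,0.863],[0,0,0],-1],[[-0.498,-0.051,0.863],[0,0,0],-1],[[-0.498,-0.051,0.863],[0,0,0],-1]]'
python3 -m creep '[[[-0.498,-0.051,0.863],[0,0,0],-1],[[-0.498,-0.051,0.863],[0,0,0],-1],[[-0.498,-0.051,0.863],[0,0,0],-1],[[-0.498,-0.051,0.863],[0,0,0],-1],[[-0.498,-0.051,0.863],[0,0,0],-1]]' | head -3
python3 -m creep '[[[-0.498,-0.051,0.863],[0,0,0],-1],[[-0.498,-0.051,0.863],[0,0,0],-1],[[-0.498,-0.051,0.863],[0,0,0],-1],[[-0.498,-0.051,0.863],[0,0,0],-1],[[-0.498,-0.051,0.863],[0,0,0],-1]]' | head -3
python3 -m creep '[[[-0.498,-0.051,0.863],[0,0,0],-1],[[0,0,0],[0,0,0],-1],[[0,0,0],[0,0,0],-1],[[0,0,0],[0,0,0],-1],[[0,0,0],[0,0,0],-1]]' | head -3
cat > st.py <<'E'
from h import *
s=env.read_state();q=s['orientation'];M=R.from_quat([*q[1:],q[0]]).as_matrix()
print('q',s['q'],'\np',s['position'],'xaxis yaw',np.degrees(np.arctan2(M[1,0],M[0,0])),'y yaw',np.degrees(np.arctan2(M[1,1],M[0,1])),'zaxis',M[:,2],'yz',M[2,1],'F',s['contact_force'],'T',s['wrist_torque'],'g',s['grip_width'],s['grasp_force'],'t',s['time_s'])
E
python3 st.py
```

```text
time_s: 3.8
position: [0.4829, 0.2366, 0.2389]
orientation: [0.084, 0.878, 0.401, 0.248]
contact_force: [-0.7, 0.3, 0.2]
grip_width: 1.0
grasp_force: 0.0
time_s: 4.3
position: [0.4827, 0.2365, 0.2385]
orientation: [0.169, 0.671, 0.694, 0.2]
contact_force: [0.2, 0.2, 0.4]
grip_width: 0.997
grasp_force: 0.0
time_s: 4.8
position: [0.4827, 0.2365, 0.2385]
orientation: [0.23, 0.371, 0.891, 0.125]
time_s: 5.3
position: [0.4827, 0.2365, 0.2385]
orientation: [0.26, 0.019, 0.965, 0.033]
time_s: 5.8
position: [0.4822, 0.2364, 0.2372]
orientation: [0.26, -0.05, 0.964, 0.014]
q [-0.2017 -0.001  -0.5141  2.1532  0.5256  0.6107  0.5812] 
p [0.4822 0.2364 0.2372] xaxis yaw -174.0916391643612 y yaw 95.94276344120155 zaxis [ 0.5     0.0529 -0.8644] yz 0.0010321410086340348 F [-0.2749  0.8963 -0.6373] T [-0.0291  0.5132  0.012 ] g 0.9999831031727223 0.0 t 5.8
```

```bash
python3 -m creep '[[[0,0,0],[0.04,0.05,-0.5],-1],[[0,0,0],[0.04,0.05,-0.5],-1],[[0,0,0],[0,0,-0.5],-1],[[0,0,0],[0.25,0.02,-0.43],-1],[[0,0,0],[0,0,0],-1]]'
python3 st.py
```

```text
time_s: 6.3
position: [0.4946, 0.2405, 0.1573]
orientation: [0.258, -0.051, 0.965, 0.013]
contact_force: [0.7, -0.7, 0.6]
grip_width: 1.0
grasp_force: 0.0
q [-0.2546  0.1442 -0.4909  2.2269  0.8445  0.4953  0.251 ] 
p [0.4946 0.2405 0.1573] xaxis yaw -173.97761280499114 y yaw 95.98761455049326 zaxis [ 0.4962  0.0511 -0.8667] yz -0.0010544498735365164 F [ 0.6886 -0.7313  0.6257] T [-0.0656  0.5213  0.0138] g 0.9999560545385673 0.0 t 6.3
```

```bash
python3 -m creep '[[[0,0,0],[0.28,0.04,-0.46],-1],[[0,0,0],[0.28,0.04,-0.46],-1],[[0,0,0],[0.28,0.04,-0.46],-1],[[0,0,0],[0.28,0.04,-0.46],-1],[[0,0,0],[0,0,0],-1]]'
python3 - <<'E'
from h import *
t=cap('top');s=cap('side')
o=np.hstack([cv2.resize(t['img'][140:260,140:300],(400,300),interpolation=2),cv2.resize(s['img'][200:320,180:340],(400,300),interpolation=2)])
cv2.imwrite('pics/grasp.png',cv2.convertScaleAbs(o,alpha=1.6))
E
python3 st.py
```

```text
time_s: 6.8
position: [0.5403, 0.2473, 0.0849]
orientation: [0.259, -0.05, 0.965, 0.013]
contact_force: [-0.1, -0.6, -0.1]
grip_width: 1.001
grasp_force: 0.0
q [-0.338   0.3238 -0.3719  2.2141  1.2068  0.4141 -0.0732] 
p [0.54   0.2482 0.0869] xaxis yaw -173.98731131870298 y yaw 96.03710240654829 zaxis [ 0.5     0.0535 -0.8644] yz 0.0007324745558445235 F [-1.0534  0.315  -0.5448] T [-0.0628  0.5763  0.0179] g 1.0022561137070036 0.0 t 6.9
```

View pics/grasp.png

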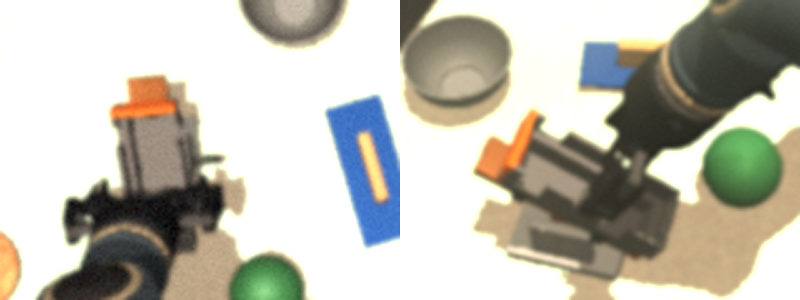

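```bash
python3 -m creep '[[[0,0,0],[0.07,0,-0.13],-1],[[0,0,0],[0,0,0],0],[[0,0,0],[0,0,0],1],[[0,0,0],[0,0,0],1],[[0,0,0],[0,0,0],1]]' 60
python3 -m creep '[[[0,0,0],[0,0,0],1],[[0,0,0],[0,0,0],1],[[0,0,0],[0,0,0],1],[[0,0,0],[0,0,0],1],[[0,0,0],[0,0,0],1]]' 60
python3 st.py
```

```text
time_s: 7.4
position: [0.5433, 0.2364, 0.0837]
orientation: [0.263, -0.045, 0.964, 0.003]
contact_force: [-38.2, -32.2, 61.4]
grip_width: 0.33
grasp_force: 36.5
time_s: 7.9
position: [0.5445, 0.222, 0.0842]
orientation: [0.264, -0.038, 0.964, -0.008]
contact_force: [-39.3, -44.0, 65.2]
grip_width: 0.007
grasp_force: 38.2
q [-0.3376  0.3237 -0.3497  2.2255  1.233   0.4433 -0.0992] 
p [0.5445 0.222  0.0842] xaxis yaw -174.838708908405 y yaw 93.95728607025463 zaxis [ 0.509   0.0044 -0.8608] yz -0.035631023605774026 F [-39.3112 -43.9973  65.2099] T [-8.5893  0.8283 -5.0606] g 0.007388543250486174 38.240348026156425 t 7.9
```

```bash
python3 - <<'E'
from h import *
t=cap('top');s=cap('side')
o=np.hstack([cv2.resize(t['img'][150:240,160:250],(400,400),interpolation=2),cv2.resize(s['img'][210:310,200:300],(400,400),interpolation=2)])
cv2.imwrite('pics/g2.png',cv2.convertScaleAbs(o,alpha=2.2))
E
```

```text
(no output)
```

View pics/g2.png

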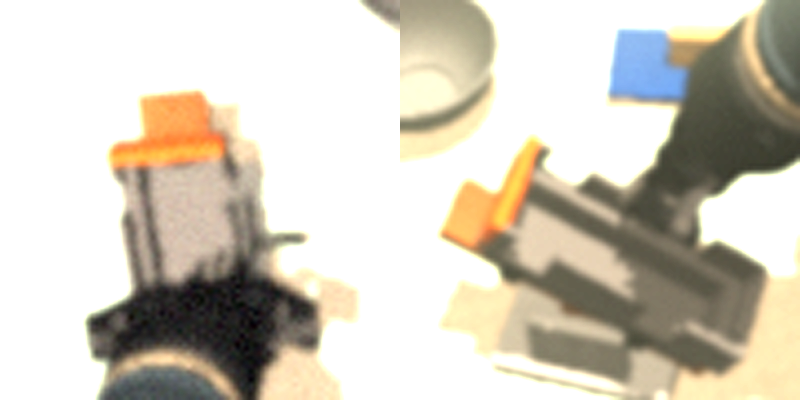

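```bash
python3 - <<'E'
from h import *
t=cap('top');s=cap('side');st=env.read_state();q=st['orientation'];M=R.from_quat([*q[1:],q[0]]).as_matrix();p=np.array(st['position'])
for nm,P in(('tcp',p),('grasp',p-.019*M[:,2]),('Ucentre',[.5148,.244,.104])):
    a=proj(t,P);b=proj(s,P)
    print(nm,P,'top',a,'crop',((a[0]-160)*400/90,(a[1]-150)*400/90),'side',b,'crop',((b[0]-200)*4+400,(b[1]-210)*4))
E
```

```text
tcp [0.5444 0.222  0.0842] top (np.float64(212.00226558664588), np.float64(202.77733749420926)) crop (np.float64(231.1211803850928), np.float64(234.56594441870783)) side (np.float64(250.76319835552172), np.float64(265.9564790935923)) crop (np.float64(603.0527934220869), np.float64(223.82591637436917))
grasp [0.5348 0.222  0.1006] top (np.float64(210.93901877685016), np.float64(205.62644689972507)) crop (np.float64(226.39563900822293), np.float64(247.22865288766698)) side (np.float64(254.27409370754893), np.float64(262.99044083173186)) crop (np.float64(617.0963748301957), np.float64(211.96176332692744))
Ucentre [0.5148, 0.244, 0.104] top (np.float64(201.7598388044613), np.float64(213.13818259827616)) crop (np.float64(185.5992835753836), np.float64(280.6141448812274)) side (np.float64(258.5744217497998), np.float64(272.1777252846732)) crop (np.float64(634.2976869991992), np.float64(248.71090113869286))
```

```bash
python3 -m creep '[[[0,0,0],[-0.1,0,0.17],1],[[0,0,0],[-0.2,0,0.35],1],[[0,0,0],[-0.35,0,0.6],1],[[0,0,0],[-0.45,0,0.75],1],[[0,0,0],[-0.45,0,0.75],1]]' 20
python3 -m creep '[[[0,0,0],[-0.45,0,0.75],-1],[[0,0,0],[-0.45,0,0.75],-1],[[0,0,0],[0,0,0],-1],[[0,0,0],[0,0,0],-1],[[0,0,0],[0,0,0],-1]]'
python3 st.py
python3 - <<'E'
from h import *
t=cap('top','top1');s=cap('side','side1')
C=np.array([.5148,.244,.106]);yw=np.radians(5.9);h=np.array([np.cos(yw),np.sin(yw),0]);yv=np.array([-np.sin(yw),np.cos(yw),0]);a=np.radians(30)
u=h*np.cos(a)+[0,0,np.sin(a)];n=-h*np.sin(a)+np.array([0,0,np.cos(a)])
def box(img,c,ox,oy,w,hh,k):
    o=cv2.resize(img[oy:oy+hh,ox:ox+w],None,fx=k,fy=k,interpolation=2);o=cv2.convertScaleAbs(o,alpha=1.7)
    for x in(-80,80):
      for y in(-32,32):
        p=proj(c,C+u*x/1e3+yv*y/1e3);cv2.circle(o,(int((p[0]-ox+.5)*k),int((p[1]-oy+.5)*k)),2,(0,0,255),-1)
    for x in(-18,40):
      for y in(-32,32):
        p=proj(c,C+u*x/1e3+yv*y/1e3);cv2.circle(o,(int((p[0]-ox+.5)*k),int((p[1]-oy+.5)*k)),2,(0,255,0),-1)
    return o
o=np.hstack([box(t['img'],t,165,160,90,90,4.4),box(s['img'],s,205,230,90,90,4.4)])
cv2.imwrite('pics/c1.png',o);print(o.shape)
E
```

```text
time_s: 8.6
position: [0.4797, 0.2476, 0.1866]
orientation: [0.259, -0.051, 0.964, 0.014]
contact_force: [0.4, 0.2, 0.1]
grip_width: -0.002
grasp_force: 0.0
time_s: 9.1
position: [0.4447, 0.2469, 0.2447]
orientation: [0.259, -0.051, 0.964, 0.013]
contact_force: [1.1, 0.3, 0.3]
grip_width: 0.844
grasp_force: 0.0
q [-0.2162 -0.0565 -0.5645  2.1793  0.495   0.6502  0.5461] 
p [0.4447 0.2469 0.2447] xaxis yaw -173.9855879664126 y yaw 95.99089128084692 zaxis [ 0.4985  0.0517 -0.8653] yz -0.0007087553162233688 F [1.1409 0.2734 0.2627] T [-0.0863  0.5246 -0.0121] g 0.8439201189355982 0.0 t 9.1
(396, 792, 3)
```

View pics/c1.png

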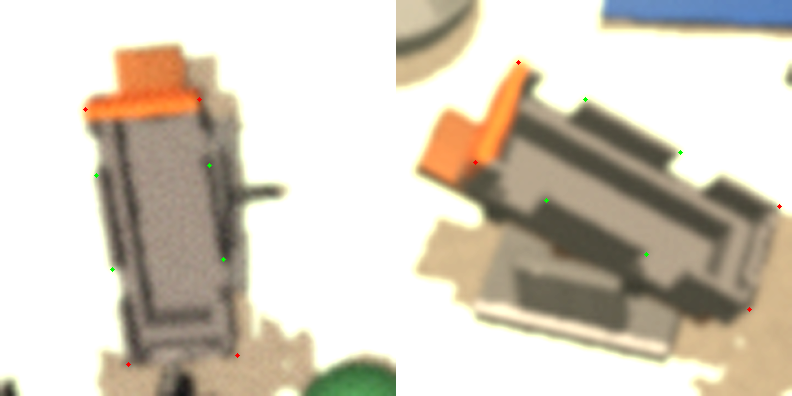

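```bash
python3 - <<'E'
from h import *
t=cap('top');s=cap('side')
for P in([.4816,.2384,.2136],):
    z=np.array([.4992,.0515,-.865]);yv=np.array([.1055,-.9944,0])
    for b in(0,.013,.032,.073):
        for l in(-.0425,0,.0425):
            X=P-b*z+l*yv;a=proj(t,X);c=proj(s,X);print(b,l,'precrop top',((a[0]-140)*2.5,(a[1]-140)*2.5),'side',((c[0]-180)*2.5+400,(c[1]-200)*2.5))
o=np.vstack([np.hstack([cv2.resize(t['img'][180:270,150:250],(400,360),interpolation=2),cv2.resize(s['img'][190:280,230:330],(400,360),interpolation=2)])])
o=cv2.convertScaleAbs(o,alpha=3)
st=env.read_state();q=st['orientation'];M=R.from_quat([*q[1:],q[0]]).as_matrix();p=np.array(st['position'])
for l in(-.0425,0,.0425):
  for b in(0,.013):
    X=p-b*M[:,2]+l*M[:,1];a=proj(t,X);c=proj(s,X);col=(0,0,255) if b==0 else (255,0,0)
    cv2.circle(o,(int((a[0]-149.5)*4),int((a[1]-179.5)*4)),3,col,-1);cv2.circle(o,(int((c[0]-229.5)*4)+400,int((c[1]-189.5)*4)),3,col,-1)
cv2.imwrite('pics/tip.png',o)
E
```

```text
0 -0.0425 precrop top (np.float64(91.83965638522317), np.float64(208.94855108055566)) side (np.float64(617.1553984617082), np.float64(151.532257551369))
0 0 precrop top (np.float64(138.36576213917994), np.float64(204.69993727425418)) side (np.float64(631.2103385575637), np.float64(110.41411655490109))
0 0.0425 precrop top (np.float64(184.85313908615802), np.float64(200.45486005760196)) side (np.float64(644.3747309143397), np.float64(71.90129918484672))
0.013 -0.0425 precrop top (np.float64(89.42279655428301), np.float64(214.92483777676915)) side (np.float64(624.8063678352861), np.float64(144.74144308840522))
0.013 0 precrop top (np.float64(136.49712535943223), np.float64(210.62373732290908)) side (np.float64(638.7605382856538), np.float64(103.40243875705148))
0.013 0.0425 precrop top (np.float64(183.5318083390341), np.float64(206.32625923993743)) side (np.float64(651.8212741169318), np.float64(64.71022003862196))
0.032 -0.0425 precrop top (np.float64(85.78636600238355), np.float64(223.91681623195652)) side (np.float64(636.3020799210174), np.float64(134.53812843870287))
0.032 0 precrop top (np.float64(133.68559098339153), np.float64(219.5366344969832)) side (np.float64(650.0944452997318), np.float64(92.87692856718976))
0.032 0.0425 precrop top (np.float64(181.54377015406112), np.float64(215.1602062279337)) side (np.float64(662.989990711478), np.float64(53.924661853022755))
0.073 -0.0425 precrop top (np.float64(77.48872368417288), np.float64(244.43479942710567)) side (np.float64(662.4613210708972), np.float64(111.31982178147894))
0.073 0 precrop top (np.float64(127.27035991089892), np.float64(239.87367728198805)) side (np.float64(675.8390602039178), np.float64(68.96856173733205))
0.073 0.0425 precrop top (np.float64(177.0076648190009), np.float64(235.31661688683334)) side (np.float64(688.316707459452), np.float64(29.46681346703592))
```

View pics/tip.png

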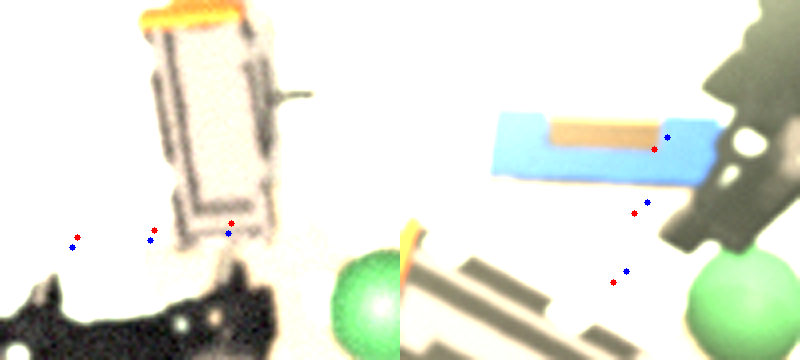

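```bash
python3 - <<'E'
from h import *
t=cap('top');s=cap('side')
st=env.read_state();q=st['orientation'];M=R.from_quat([*q[1:],q[0]]).as_matrix();p=np.array(st['position'])
X,e=two(t,(162,249),s,(297.5,249));print(X,e,'tool frame',M.T@(X-p))
# -y tip from top assuming same depth
o,d=ray(t,208.7,245);k=M.T@(X-p)
lam=((p+k[2]*M[:,2]-o)@M[:,2])/(d@M[:,2]);Y=o+lam*d;print(Y,M.T@(Y-p))
E
```

```text
[0.414  0.2904 0.2924] 0.004010447392599104 tool frame [-0.0013  0.0459 -0.0543]
[0.4257 0.1934 0.2933] [-0.0029 -0.0518 -0.0543]
```

```bash
python3 -m creep '[[[0,0,0],[0.35,0.01,-0.6],-1],[[0,0,0],[0.35,0.01,-0.6],-1],[[0,0,0],[0.35,0.01,-0.6],-1],[[0,0,0],[0.35,0.03,-0.6],-1],[[0,0,0],[0.35,0.03,-0.6],-1]]'
python3 -m creep '[[[0,0,0],[0.27,0,-0.45],-1],[[0,0,0],[0.27,0,-0.45],-1],[[0,0,0],[0.27,0,-0.45],-1],[[0,0,0],[0.27,0,-0.45],-1],[[0,0,0],[0,0,0],-1]]'
python3 st.py
```

```text
time_s: 9.9
position: [0.5154, 0.2513, 0.1242]
orientation: [0.259, -0.051, 0.964, 0.014]
contact_force: [-0.0, 0.4, 0.9]
grip_width: 0.999
grasp_force: 0.0
time_s: 10.4
position: [0.5578, 0.2501, 0.0508]
orientation: [0.258, -0.05, 0.965, 0.013]
contact_force: [0.2, 0.3, 0.3]
grip_width: 0.996
grasp_force: 0.0
q [-0.3395  0.413  -0.3558  2.1987  1.3837  0.4041 -0.231 ] 
p [0.5578 0.2501 0.0508] xaxis yaw -173.97726707634612 y yaw 95.96268603758917 zaxis [ 0.4963  0.0503 -0.8667] yz -0.0018206823542424588 F [0.227  0.2854 0.2641] T [-0.1074  0.5778  0.0316] g 0.9958807097469953 0.0 t 10.4
```

```bash
python3 -m creep '[[[0,0,0],[0,0,0],-0.5],[[0,0,0],[0,0,0],-0.4],[[0,0,0],[0,0,0],-0.3],[[0,0,0],[0,0,0],-0.2],[[0,0,0],[0,0,0],0]]' 30;python3 st.py
```

```text
time_s: 10.9
position: [0.5578, 0.2516, 0.0543]
orientation: [0.26, -0.051, 0.964, 0.014]
contact_force: [-3.6, -0.5, 2.7]
grip_width: 0.746
grasp_force: 34.4
q [-0.3388  0.4068 -0.3588  2.1992  1.3829  0.4042 -0.2309] 
p [0.5578 0.2516 0.0543] xaxis yaw -173.9699454679234 y yaw 96.05183138496342 zaxis [ 0.5002  0.0536 -0.8642] yz 0.0006528849187935268 F [-3.6091 -0.4736  2.7352] T [-0.2072  0.8222 -0.0403] g 0.7457459446404127 34.37060692347586 t 10.9
```

```bash
python3 -m creep '[[[0,0,0],[0,0,0],1],[[0,0,0],[0,0,0],1],[[0,0,0],[-0.1,0,0.2],1],[[0,0,0],[-0.2,0,0.4],1],[[0,0,0],[-0.2,0,0.5],1]]' 60
python3 -m creep '[[[0,0,0],[0,0,0.6],1],[[0,0,0],[0,0,0.6],1],[[0,0,0],[0,0,0.6],1],[[0,0,0],[0,0,0.6],1],[[0,0,0],[0,0,0.6],1]]'
python3 st.py
```

```text
time_s: 11.4
position: [0.5371, 0.2507, 0.0972]
orientation: [0.259, -0.051, 0.964, 0.013]
contact_force: [0.4, -0.1, -1.4]
grip_width: 0.739
grasp_force: 66.5
time_s: 11.9
position: [0.5375, 0.2507, 0.2184]
orientation: [0.259, -0.051, 0.964, 0.013]
contact_force: [0.1, 0.7, -1.7]
grip_width: 0.739
grasp_force: 66.5
q [-0.1304  0.1339 -0.576   2.0741  0.6558  0.6008  0.507 ] 
p [0.5375 0.2507 0.2184] xaxis yaw -173.97217227132973 y yaw 96.01268160797977 zaxis [ 0.499   0.0522 -0.865 ] yz -0.00045577712784608537 F [ 0.107   0.661  -1.7171] T [-0.0252  0.7335 -0.0258] g 0.7387899252618563 66.50637852028012 t 11.9
```

```bash
python3 -m creep '[[[-0.07,0.695,0],[0,-0.3,0.3],1],[[-0.07,0.695,0],[0,-0.3,0.3],1],[[-0.07,0.695,0],[0,-0.3,0.3],1],[[-0.07,0.695,0],[0,-0.3,0.3],1],[[-0.07,0.695,0],[0,-0.3,0.3],1]]'
python3 -m creep '[[[0,0,0.34],[0,-0.9,0],1],[[0,0,0.34],[0,-0.9,0],1],[[0,0,0.34],[0,-0.9,0],1],[[0,0,0.34],[0,-0.9,0],1],[[0,0,0.34],[0,-0.9,0],1]]'
python3 -m creep '[[[0,0,0],[0,-0.9,0],1],[[0,0,0],[0,-0.9,0],1],[[0,0,0],[0,-0.9,0],1],[[0,0,0],[0,-0.9,0],1],[[0,0,0],[0,-0.3,0],1]]'
python3 st.py
```

```text
time_s: 12.4
position: [0.5382, 0.1907, 0.278]
orientation: [0.003, -0.052, 0.999, 0.001]
contact_force: [-0.6, 0.3, -2.3]
grip_width: 0.738
grasp_force: 66.6
time_s: 12.9
position: [0.5378, 0.0099, 0.2766]
orientation: [0.004, -0.18, 0.984, 0.001]
contact_force: [0.6, -0.2, -1.1]
grip_width: 0.74
grasp_force: 66.6
time_s: 13.4
position: [0.5372, -0.1498, 0.2762]
orientation: [0.004, -0.175, 0.985, 0.0]
contact_force: [-1.1, -0.3, -2.2]
grip_width: 0.735
grasp_force: 66.8
q [ 0.5756  0.2429 -0.4589  1.687   0.1101  1.2314  2.0152] 
p [ 0.5372 -0.1498  0.2762] xaxis yaw -159.82640344730515 y yaw 110.1734119853151 zaxis [ 0.0069  0.0021 -1.    ] yz -0.00044831510053577113 F [-1.0917 -0.3274 -2.1716] T [-0.014   0.046  -0.0112] g 0.7353201853807518 66.75340108573437 t 13.4
```

```bash
python3 -m creep '[[[-0.02,0.045,0.03],[0.02,-0.6,-0.4],1],[[0,0,0],[0.02,-0.6,-0.4],1],[[0,0,0],[0,-0.6,-0.7],1],[[0,0,0],[0,-0.45,-0.8],1],[[0,0,0],[0,0,-0.8],1]]'
python3 -m creep '[[[0,0,0],[0,0,-0.8],1],[[0,0,0],[0,0,0],1],[[0,0,0],[0,0,0],1],[[0,0,0],[0,0,0],1],[[0,0,0],[0,0,0],1]]'
python3 - <<'E'
from h import *
t=cap('top','top2');s=cap('side','side2')
o=np.hstack([cv2.resize(t['img'][165:255,345:435],(400,400),interpolation=2),cv2.resize(s['img'][85:175,270:360],(400,400),interpolation=2)])
cv2.imwrite('pics/hover.png',cv2.convertScaleAbs(o,alpha=2.2))
E
python3 st.py
```

```text
time_s: 13.9
position: [0.5393, -0.2376, 0.1515]
orientation: [0.001, -0.179, 0.984, -0.0]
contact_force: [1.0, 0.5, -2.8]
grip_width: 0.739
grasp_force: 66.8
time_s: 14.4
position: [0.5414, -0.2345, 0.123]
orientation: [0.003, -0.181, 0.983, -0.001]
contact_force: [-0.3, 0.8, -2.2]
grip_width: 0.737
grasp_force: 66.7
q [ 0.6406  0.4286 -0.3959  1.8023  0.1973  0.9458  2.0959] 
p [ 0.5408 -0.2345  0.1224] xaxis yaw -159.16672050414923 y yaw 110.83299732071082 zaxis [ 0.0041  0.0002 -1.    ] yz -0.0012594772021893269 F [-0.5673 -0.0697 -1.468 ] T [-0.0108 -0.0402 -0.0165] g 0.7380672448156298 66.69942302629352 t 14.5
```

View pics/hover.png

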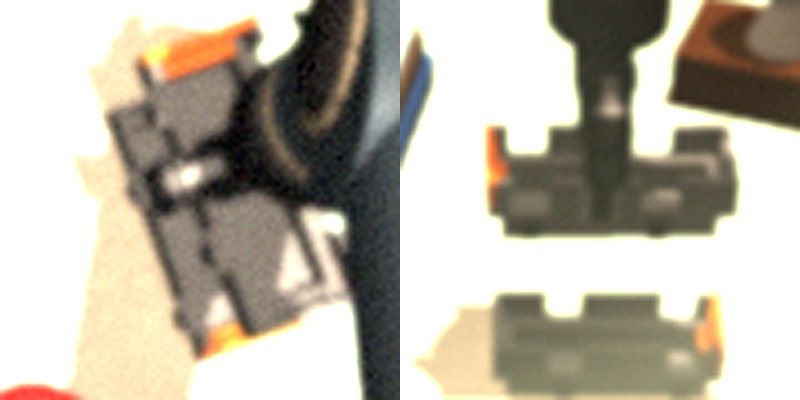

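```bash
cat > m.py <<'E'
from h import *
t=cap('top');s=cap('side');k=90/400
T=lambda p:(345+p[0]*k-.5+k/2,165+p[1]*k-.5+k/2)
S=lambda p:(270+(p[0]-400)*k-.5+k/2,85+p[1]*k-.5+k/2)
for n,a,b in(('U or -y',(255,22),(490,127)),('U or +y',(142,62),(492,180)),('L far +y',(108,112),(495,350)),('L or +y',(200,355),(722,352))):
    print(n,*two(t,T(a),s,S(b)))
for h in(.13,.14,.15):
    A=onz(t,*T((142,62)),h);B=onz(t,*T((237,337)),h);C=onz(t,*T((255,22)),h)
    print('U',h,A,B,C,'len',np.linalg.norm(A-B),'w',np.linalg.norm(A-C))
    c=(onz(s,*S((492,128)),h)+onz(s,*S((729,130)),h))/2;print('  side far-rim mid',c)
A=onz(t,*T((108,112)),.05);B=onz(t,*T((200,357)),.05);print('L +y edge',A,B,np.linalg.norm(A-B))
print('L side far-rim mid',(onz(s,*S((495,297)),.05)+onz(s,*S((721,297)),.05))/2)
E
python3 m.py
```

```text
U or -y [ 0.6144 -0.2405  0.1921] 0.000307757215932859
U or +y [ 0.591 -0.179  0.198] 0.00014338766525346478
L far +y [ 0.5902 -0.1898  0.0498] 0.0003360295150365846
L or +y [ 0.4447 -0.2431  0.049 ] 0.0010342093086014815
U 0.13 [ 0.6047 -0.1935  0.13  ] [ 0.4511 -0.2441  0.13  ] [ 0.6284 -0.2573  0.13  ] len 0.1616856622968626 w 0.06809195876380413
  side far-rim mid [ 0.5634 -0.3541  0.13  ]
U 0.14 [ 0.6026 -0.1914  0.14  ] [ 0.4504 -0.2415  0.14  ] [ 0.6262 -0.2546  0.14  ] len 0.16022482410143735 w 0.06747674444764017
  side far-rim mid [ 0.5596 -0.3399  0.14  ]
U 0.15 [ 0.6006 -0.1893  0.15  ] [ 0.4498 -0.2389  0.15  ] [ 0.6239 -0.2519  0.15  ] len 0.15876398590601212 w 0.06686153013147618
  side far-rim mid [ 0.5559 -0.3257  0.15  ]
L +y edge [ 0.59   -0.1898  0.05  ] [ 0.444  -0.2427  0.05  ] 0.1553052572463367
L side far-rim mid [ 0.5345 -0.2709  0.05  ]
```

```bash
python3 -m creep '[[[0,0,-0.05],[-0.03,-0.19,-0.5],1],[[0,0,0],[0,0,-0.5],1],[[0,0,0],[0,0,-0.5],1],[[0,0,0],[0,0,-0.5],1],[[0,0,0],[0,0,0],1]]'
python3 - <<'E'
from h import *
t=cap('top','top3');s=cap('side','side3')
o=np.hstack([cv2.resize(t['img'][165:255,345:435],(400,400),interpolation=2),cv2.resize(s['img'][115:185,275:355],(400,350),interpolation=2)[:, :]if False else cv2.resize(s['img'][110:190,275:355],(400,400),interpolation=2)])
cv2.imwrite('pics/near.png',cv2.convertScaleAbs(o,alpha=2.2))
E
python3 st.py
```

```text
time_s: 15.1
position: [0.5365, -0.2413, 0.0385]
orientation: [-0.001, -0.177, 0.984, 0.002]
contact_force: [-1.4, 0.6, -2.2]
grip_width: 0.74
grasp_force: 66.9
q [ 0.623   0.53   -0.3617  1.8604  0.2508  0.7944  2.0568] 
p [ 0.5389 -0.242   0.0413] xaxis yaw -159.60478706176008 y yaw 110.39529215373295 zaxis [ 0.0019  0.0014 -1.    ] yz 0.0006230489140514079 F [ 0.3647  0.2813 -2.0068] T [ 0.0173  0.0013 -0.0737] g 0.7373293222756899 66.85168504714966 t 15.2
```

View pics/near.png

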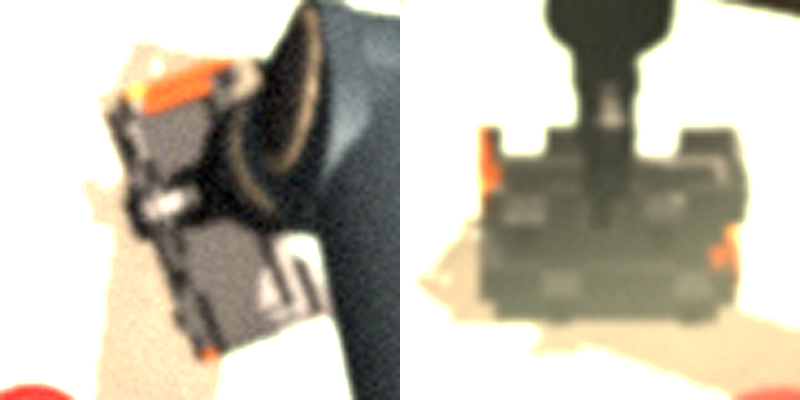

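```bash
python3 - <<'E'
from h import *
t=cap('top');s=cap('side');k=90/400;k2=.2
T=lambda p:(345+p[0]*k-.5+k/2,165+p[1]*k-.5+k/2)
S=lambda p:(275+(p[0]-400)*k2-.5+k2/2,110+p[1]*k2-.5+k2/2)
print('U or +y',*two(t,T((122,90)),s,S((484,187))))
for y in(180,187,194): print(y,onz(s,*S((484,y)),.113), onz(s,*S((484,128)),.113))
A=onz(t,*T((122,90)),.113);B=onz(t,*T((235,58)),.113);print('U orange at .113',A,B)
d=np.array([np.cos(np.radians(20.3)),np.sin(np.radians(20.3)),0]);y=np.array([-d[1],d[0],0])
print('U centre from A',A-.08*d-.032*y)
h=cv2.cvtColor(t['img'],cv2.COLOR_BGR2HSV);m=cv2.inRange(h,(4,130,70),(18,255,255));m[:165]=0;m[255:]=0;m[:,:345]=0;m[:,435:]=0
n,l,st,c=cv2.connectedComponentsWithStats(m)
for i in range(1,n):
    if st[i,4]>5: print('top',st[i],c[i])
h=cv2.cvtColor(s['img'],cv2.COLOR_BGR2HSV);m=cv2.inRange(h,(4,130,70),(18,255,255))[110:180,285:350]
n,l,st,c=cv2.connectedComponentsWithStats(m)
for i in range(1,n):
    if st[i,4]>5: print('side',st[i],c[i]+[285,110])
E
```

```text
U or +y [ 0.5898 -0.185   0.1172] 0.002371843969304592
180 [ 0.5924 -0.196   0.113 ] [ 0.609  -0.2431  0.113 ]
187 [ 0.5902 -0.1899  0.113 ] [ 0.609  -0.2431  0.113 ]
194 [ 0.5881 -0.1838  0.113 ] [ 0.609  -0.2431  0.113 ]
U orange at .113 [ 0.5917 -0.1856  0.113 ] [ 0.6111 -0.2502  0.113 ]
U centre from A [ 0.5278 -0.2434  0.113 ]
top [373 177  25  13 147] [384.9592 183.    ]
top [390 242   5   4  14] [392.0714 243.8571]
side [ 5 25  5 14 42] [291.7143 141.8571]
side [52 45  5  8 31] [339.3871 159.129 ]
```

```bash
python3 -m creep '[[[0,0,0],[0.03,-0.03,-0.1],1],[[0,0,0],[0,0,-0.1],1],[[0,0,0],[0,0,-0.08],1],[[0,0,0],[0,0,0],1],[[0,0,0],[0,0,0],1]]';python3 st.py|tail -1
python3 -m creep '[[[0,0,0],[0,0,-0.03],1],[[0,0,0],[0,0,-0.03],1],[[0,0,0],[0,0,-0.03],1],[[0,0,0],[0,0,0],1],[[0,0,0],[0,0,0],1]]';python3 st.py|tail -1
```

```text
time_s: 15.8
position: [0.5398, -0.2431, 0.0295]
orientation: [0.001, -0.177, 0.984, 0.001]
contact_force: [0.4, 0.0, -2.1]
grip_width: 0.741
grasp_force: 66.9
p [ 0.5398 -0.2431  0.0295] xaxis yaw -159.6018760270562 y yaw 110.39821507303316 zaxis [ 0.0015  0.0014 -1.    ] yz 0.0008515357271666913 F [ 0.418   0.0383 -2.0849] T [-0.0262  0.0158  0.0122] g 0.7408829292118192 66.85344189405441 t 15.8
time_s: 16.3
position: [0.5399, -0.2432, 0.026]
orientation: [0.001, -0.177, 0.984, 0.001]
contact_force: [0.1, 0.0, -0.8]
grip_width: 0.738
grasp_force: 66.9
p [ 0.5399 -0.2432  0.026 ] xaxis yaw -159.60535803639738 y yaw 110.39472024942556 zaxis [ 0.0016  0.0013 -1.    ] yz 0.0006844210025008544 F [ 0.0802  0.0099 -0.803 ] T [-0.0321 -0.0833 -0.0068] g 0.7380999220220416 66.85320239514112 t 16.3
```

```bash
python3 -m creep '[[[0,0,0],[0,0,-0.03],1],[[0,0,0],[0,0,-0.03],1],[[0,0,0],[0,0,0],1],[[0,0,0],[0,0,0],1],[[0,0,0],[0,0,0],1]]'|sed -n '2p;4p';python3 st.py|tail -1
python3 -m creep '[[[0,0,0],[0,0,-0.03],1],[[0,0,0],[0,0,-0.03],1],[[0,0,0],[0,0,0],1],[[0,0,0],[0,0,0],1],[[0,0,0],[0,0,0],1]]'|sed -n '2p;4p';python3 st.py|tail -1
```

```text
position: [0.54, -0.2432, 0.0239]
contact_force: [-0.7, -0.0, 1.2]
p [ 0.54   -0.2432  0.0239] xaxis yaw -159.60241748707605 y yaw 110.39762731612832 zaxis [ 0.002   0.0011 -1.    ] yz 0.0003395976473740234 F [-0.6532 -0.0093  1.2327] T [ 0.1115  0.0149 -0.0228] g 0.7390736839698238 67.40304043516517 t 16.8
position: [0.5404, -0.2433, 0.0231]
contact_force: [-5.7, 1.1, 12.5]
p [ 0.5404 -0.2433  0.0231] xaxis yaw -159.6014865124702 y yaw 110.39842315301166 zaxis [ 0.0028  0.0004 -1.    ] yz -0.0005695111580038675 F [-5.7455  1.121  12.5332] T [0.5095 0.5007 0.1486] g 0.7421074356716775 68.87461647391319 t 17.3
```

```bash
python3 -m creep '[[[0,0,0],[0,0,0.03],1],[[0,0,0],[0,0,0],0],[[0,0,0],[0,0,0],-0.5],[[0,0,0],[0,0,0],-0.7],[[0,0,0],[0,0,0],-1]]' 30;python3 st.py|tail -1
python3 -m creep '[[[0,0,0],[0,0,0],-1],[[0,0,0],[0,0,0.2],-1],[[0,0,0],[0,0,0.4],-1],[[0,0,0],[0,0,0.8],-1],[[0,0,0],[0,0,0.8],-1]]'
python3 -m creep '[[[0,0,0],[0,0.8,0.5],-1],[[0,0,0],[0,1,0.5],-1],[[0,0,0],[0,1,0.3],-1],[[0,0,0],[0,1,0],-1],[[0,0,0],[0,1,0],-1]]'
python3 st.py
```

```text
time_s: 17.8
position: [0.54, -0.2431, 0.0223]
orientation: [0.001, -0.177, 0.984, 0.001]
contact_force: [-0.5, -0.2, 0.2]
grip_width: 0.992
grasp_force: 0.0
p [ 0.54   -0.2431  0.0223] xaxis yaw -159.60437668660805 y yaw 110.39571033262311 zaxis [ 0.0018  0.0014 -1.    ] yz 0.0007018886224243823 F [-0.502  -0.1779  0.1854] T [0.017  0.0161 0.0311] g 0.9924204980980031 0.0 t 17.8
time_s: 18.3
position: [0.5396, -0.2429, 0.1115]
orientation: [0.001, -0.177, 0.984, 0.001]
contact_force: [-0.4, 0.8, 0.5]
grip_width: 1.003
grasp_force: 0.0
time_s: 18.8
position: [0.5402, -0.0496, 0.1638]
orientation: [0.002, -0.177, 0.984, 0.0]
contact_force: [-0.0, 0.5, -0.7]
grip_width: 1.001
grasp_force: 0.0
q [ 0.4028  0.3193 -0.4783  1.8637  0.1724  0.9952  1.7781] 
p [ 0.5402 -0.0496  0.1638] xaxis yaw -159.61565147274783 y yaw 110.38420709247436 zaxis [ 0.004   0.0008 -1.    ] yz -0.0006182307223526164 F [-0.005   0.5098 -0.737 ] T [-0.0778 -0.0356  0.0143] g 1.001285739303838 0.0 t 18.8
```

```bash
cat > chk.py <<'E'
from h import *
t=cap('top','tX');s=cap('side','sX')
def pts(cx,cy,yaw,z0):
    a=np.radians(yaw);d=np.array([np.cos(a),np.sin(a)]);y=np.array([-d[1],d[0]])
    return {(i,j):np.array([*(np.array([cx,cy])+i*.08*d+j*.032*y),z0+.05]) for i in(1,-1) for j in(1,-1)}
for nm,z0 in(('U',.046),('L',0)):
    P=pts(.5275,-.246,20.4,z0)
    for k,v in P.items(): print(nm,k,'side',np.round(proj(s,v),1),'top',np.round(proj(t,v),1))
for nm,c,(x0,x1,y0,y1) in(('side',s,(275,360,115,190)),('top',t,(350,430,170,255))):
    g=cv2.cvtColor(c['img'],cv2.COLOR_BGR2GRAY)[y0:y1,x0:x1];h=cv2.cvtColor(c['img'],cv2.COLOR_BGR2HSV)
    for th in(70,90):
        n,l,st,ce=cv2.connectedComponentsWithStats((g<th).astype(np.uint8));i=1+np.argmax(st[1:,4]);m=l==i
        print(nm,th,st[i]+[x0,y0,0,0,0]);
        if th==90 or nm=='side': print('  rows(first,last):',[(int(r+y0),int(np.where(m[r])[0][0]+x0),int(np.where(m[r])[0][-1]+x0)) for r in range(m.shape[0]) if m[r].any()][::3])
    m=cv2.inRange(h,(4,130,70),(18,255,255));n,l,st,ce=cv2.connectedComponentsWithStats(m[y0:y1,x0:x1])
    for i in range(1,n):
        if st[i,4]>5: print(nm,'orange',st[i]+[x0,y0,0,0,0],ce[i]+[x0,y0])
    print('table gray',np.median(g),g.max())
E
python3 chk.py
```

```text
U (1, 1) side [290.7 151.8] top [371.7 186.2]
U (1, -1) side [290.4 138.4] top [395. 178.]
U (-1, 1) side [344.7 151.8] top [394.5 245.1]
U (-1, -1) side [342.6 138.5] top [418.  236.6]
L (1, 1) side [290.5 163.6] top [368.3 189.3]
L (1, -1) side [290.2 150.1] top [390.6 181.4]
L (-1, 1) side [343.1 163.6] top [390.1 246. ]
L (-1, -1) side [341.  150.2] top [412.8 237.8]
side 70 [ 278  115   64   59 1746]
  rows(first,last): [(115, 278, 308), (118, 279, 307), (121, 282, 304), (124, 285, 300), (127, 286, 299), (130, 286, 300), (133, 286, 299), (136, 287, 299), (139, 287, 299), (142, 287, 320), (145, 287, 319), (148, 289, 336), (151, 289, 332), (154, 289, 341), (157, 289, 341), (160, 289, 337), (163, 289, 336), (166, 289, 329), (169, 292, 328), (172, 295, 336)]
side 90 [ 278  115   65   60 2183]
  rows(first,last): [(115, 278, 308), (118, 279, 307), (121, 281, 305), (124, 285, 300), (127, 285, 300), (130, 285, 300), (133, 286, 300), (136, 286, 299), (139, 287, 299), (142, 287, 340), (145, 287, 340), (148, 288, 341), (151, 289, 341), (154, 288, 342), (157, 288, 342), (160, 289, 340), (163, 288, 340), (166, 288, 341), (169, 290, 341), (172, 293, 337)]
side orange [340 160   3   3   6] [341.1667 161.1667]
side orange [345 188  13   2  19] [350.8421 188.5789]
table gray 169.0 176
top 70 [ 350  170   44   85 2605]
top 90 [ 350  170   45   85 2756]
  rows(first,last): [(170, 350, 370), (173, 350, 370), (176, 350, 371), (179, 350, 371), (182, 350, 370), (185, 350, 371), (188, 350, 374), (191, 350, 374), (194, 350, 374), (197, 350, 374), (200, 350, 378), (203, 350, 379), (206, 350, 380), (209, 350, 382), (212, 350, 383), (215, 350, 384), (218, 350, 385), (221, 350, 385), (224, 350, 385), (227, 350, 386), (230, 350, 389), (233, 350, 391), (236, 350, 392), (239, 350, 393), (242, 350, 394), (245, 350, 390), (248, 350, 389), (251, 350, 390), (254, 350, 391)]
top orange [375 179  21  11 109] [384.1927 184.1743]
table gray 112.0 197
```

```bash
python3 -m creep '[[[0,0,0],[-0.5,-0.9,0.5],-1],[[0,0,0],[-0.5,-0.9,0.5],-1],[[0,0,0],[-0.5,-0.9,0.5],-1],[[0,0,0],[-0.5,-0.9,0.3],-1],[[0,0,0],[-0.5,-1,0],-1]]'|sed -n 2p
python3 -m creep '[[[0,0,0],[-0.5,-1,0],-1],[[0,0,0],[-0.5,-1,0],-1],[[0,0,0],[-0.5,-1,0],-1],[[0,0,0],[-0.5,-1,0],-1],[[0,0,0],[-0.2,-1,0],-1]]'|sed -n 2p
python3 chk.py
```

```text
position: [0.4401, -0.237, 0.2372]
position: [0.3492, -0.4374, 0.2352]
U (1, 1) side [290.7 151.8] top [371.7 186.2]
U (1, -1) side [290.4 138.4] top [395. 178.]
U (-1, 1) side [344.7 151.8] top [394.5 245.1]
U (-1, -1) side [342.6 138.5] top [418.  236.6]
L (1, 1) side [290.5 163.6] top [368.3 189.3]
L (1, -1) side [290.2 150.1] top [390.6 181.4]
L (-1, 1) side [343.1 163.6] top [390.1 246. ]
L (-1, -1) side [341.  150.2] top [412.8 237.8]
side 70 [ 291  140   51   34 1124]
  rows(first,last): [(140, 305, 317), (143, 304, 320), (146, 307, 311), (149, 295, 336), (152, 292, 334), (155, 291, 341), (158, 292, 340), (161, 292, 338), (164, 291, 336), (167, 291, 328), (170, 294, 329), (173, 305, 334)]
side 90 [ 290  140   53   35 1568]
  rows(first,last): [(140, 292, 339), (143, 292, 341), (146, 294, 340), (149, 294, 341), (152, 291, 342), (155, 291, 342), (158, 291, 342), (161, 291, 340), (164, 290, 341), (167, 290, 341), (170, 291, 339), (173, 294, 337)]
side orange [290 139   6  14  55] [291.8182 146.0364]
side orange [340 160   3   3   6] [341.1667 161.1667]
side orange [345 188  13   2  21] [350.8095 188.619 ]
table gray 165.0 170
top 70 [369 187  26  58 338]
top 90 [369 186  48  60 854]
  rows(first,last): [(186, 371, 392), (189, 369, 393), (192, 369, 394), (195, 370, 401), (198, 371, 402), (201, 372, 403), (204, 373, 404), (207, 374, 406), (210, 375, 407), (213, 377, 407), (216, 378, 404), (219, 379, 405), (222, 380, 410), (225, 381, 412), (228, 382, 414), (231, 383, 415), (234, 384, 416), (237, 384, 408), (240, 387, 400), (243, 388, 394)]
top orange [373 179  23  11 116] [383.5    184.3103]
table gray 169.0 176
```

```bash
python3 -m creep '[[[0,0,-0.1],[0.4,0.96,0],-1],[[0,0,-0.1],[0.4,0.96,0],-1],[[0,0,-0.1],[0.4,0.96,0],-1],[[0,0,-0.1],[0.4,0.96,0],-1],[[0,0,0],[0.4,0.96,0],-1]]'|sed -n 2p
python3 -m creep '[[[0,0,0],[0.4,0.96,0],-1],[[0,0,0],[0.4,0.96,0],-1],[[0,0,0],[0.4,0.96,0],-1],[[0,0,0],[0.4,0.96,0],-1],[[0,0,0],[0.4,0.96,0],-1]]'|sed -n 2p
python3 -m creep '[[[0,0,0],[0.4,0.96,0],-1],[[0,0,0],[0.42,0.96,0],-1],[[0,0,0],[0,0,-0.8],-1],[[0,0,0],[0,0,-0.8],-1],[[0,0,0],[0,0,-0.8],-1]]'|sed -n 2p
python3 -m creep '[[[0,0,0],[0,0,-0.6],-0.3],[[0,0,0],[0,0,-0.6],-0.2],[[0,0,0],[0,0,-0.4],-0.2],[[0,0,0],[0,0,0],-0.2],[[0,0,0],[0,0,0],-0.2]]'
python3 st.py
```

```text
position: [0.4322, -0.2413, 0.235]
position: [0.5121, -0.0494, 0.235]
position: [0.5447, 0.0262, 0.1379]
time_s: 22.0
position: [0.5449, 0.0259, 0.075]
orientation: [0.001, -0.148, 0.989, 0.0]
contact_force: [0.7, -0.0, 0.9]
grip_width: 0.597
grasp_force: 0.0
q [ 0.3113  0.4539 -0.5571  1.9354  0.3164  0.8366  1.4527] 
p [0.5449 0.0259 0.075 ] xaxis yaw -163.0205836850411 y yaw 106.97950360519533 zaxis [ 0.0022  0.0013 -1.    ] yz 0.0006176816873431256 F [ 0.6911 -0.0104  0.9494] T [ 0.0592 -0.0034  0.007 ] g 0.5969707714764353 0.0 t 22.0
```

```bash
python3 -m creep '[[[0,0,0],[-0.06,-0.05,-0.5],-0.2],[[0,0,0],[0,0,-0.5],-0.2],[[0,0,0],[0,0,-0.5],-0.2],[[0,0,0],[0,0,-0.3],-0.2],[[0,0,0],[0,0,0],-0.2]]' 40
python3 -m creep '[[[0,0,0],[0,0,-0.15],-0.2],[[0,0,0],[0,0,-0.1],-0.2],[[0,0,0],[0,0,0],0.2],[[0,0,0],[0,0,0],0.5],[[0,0,0],[0,0,0],1]]' 40
python3 st.py
```

```text
time_s: 22.5
position: [0.5419, 0.0236, 0.0021]
orientation: [0.0, -0.147, 0.989, 0.0]
contact_force: [-0.6, 0.5, 0.1]
grip_width: 0.599
grasp_force: 0.0
time_s: 23.0
position: [0.5426, 0.0239, -0.0071]
orientation: [0.001, -0.147, 0.989, 0.001]
contact_force: [0.0, 1.0, 0.4]
grip_width: 0.145
grasp_force: 44.0
q [ 0.2563  0.5667 -0.4894  1.9933  0.4134  0.6761  1.3718] 
p [ 0.5426  0.0239 -0.0071] xaxis yaw -163.04187145980967 y yaw 106.95824017345326 zaxis [ 0.0026  0.0015 -1.    ] yz 0.000668538031773054 F [0.0341 1.0289 0.3534] T [ 0.1649 -0.0987 -0.0066] g 0.1445939168319441 43.995373249053955 t 23.0
```

```bash
python3 -m creep '[[[0,0,0],[0,0,0],1],[[0,0,0],[0,0,0.3],1],[[0,0,0],[0,0,0.8],1],[[0,0,0],[0,0,1],1],[[0,0,0],[0,0,1],1]]' 80|sed -n '2p;4,6p'
python3 -m creep '[[[0,0,0.1],[-0.03,-0.6,0.6],1],[[0,0,0.1],[-0.03,-0.8,0.5],1],[[0,0,0.1],[-0.03,-1,0],1],[[0,0,0.1],[-0.03,-1,0],1],[[0,0,0],[-0.03,-1,0],1]]'|sed -n 2p
python3 -m creep '[[[0,0,0],[-0.05,-0.9,0],1],[[0,0,0],[-0.05,-0.9,0],1],[[0,0,0],[-0.05,-0.56,0],1],[[0,0,0],[0,0,-0.5],1],[[0,0,0],[0,0,0],1]]'
python3 st.py
```

```text
position: [0.5416, 0.0235, 0.118]
contact_force: [1.5, -0.7, -1.4]
grip_width: 0.141
grasp_force: 80.3
position: [0.5357, -0.154, 0.1614]
time_s: 24.5
position: [0.5277, -0.2471, 0.1386]
orientation: [-0.001, -0.176, 0.984, 0.002]
contact_force: [0.4, 1.0, -2.3]
grip_width: 0.142
grasp_force: 80.3
q [ 0.7607  0.4238 -0.5162  1.7909  0.2417  0.9944  2.0739] 
p [ 0.5277 -0.2471  0.1386] xaxis yaw -159.71280584305248 y yaw 110.28676829604024 zaxis [-0.0031  0.0033 -1.    ] yz 0.004216148945918146 F [ 0.4091  1.0034 -2.2701] T [-0.0004  0.1041  0.043 ] g 0.14191727597095474 80.2564537525177 t 24.5
```

```bash
python3 -m creep '[[[0,0,0],[0,0,-0.4],1],[[0,0,0],[0,0,-0.4],1],[[0,0,0],[0,0,0],1],[[0,0,0],[0,0,0],1],[[0,0,0],[0,0,0],1]]'|sed -n 2p
cat > lid.py <<'E'
from h import *
t=cap('top','tL');s=cap('side','sL');st=env.read_state();z=st['position'][2]+.0071+.016
print('p',st['position'],'plate z',z)
for nm,c,(x0,x1,y0,y1) in(('top',t,(350,435,165,255)),('side',s,(275,360,105,190))):
    h=cv2.cvtColor(c['img'],cv2.COLOR_BGR2HSV);m=cv2.inRange(h,(100,110,30),(130,255,255))[y0:y1,x0:x1]
    pts=np.argwhere(m)[:,::-1]+[x0,y0];print(nm,len(pts),'bbox',pts.min(0),pts.max(0))
    for k,f in(('minx',pts[:,0]),('maxx',-pts[:,0]),('miny',pts[:,1]),('maxy',-pts[:,1])): 
        q=pts[f==f.min()];print('  ',k,q.mean(0).round(1),onz(c,*q.mean(0),z)[:2])
    a=np.radians(20.3);d=np.array([np.cos(a),np.sin(a)]);y=np.array([-d[1],d[0]])
    for i in(1,-1):
        for j in(1,-1): print('   pred',i,j,np.round(proj(c,[*(np.array([.5275,-.2455])+i*.08*d+j*.032*y),z]),1))
    r=cv2.minAreaRect(pts.astype(np.float32));W=np.array([onz(c,*p,z) for p in cv2.boxPoints(r)]);print('  rect ctr',W.mean(0)[:2],np.linalg.norm(W[0]-W[1]),np.linalg.norm(W[1]-W[2]))
    h2=cv2.inRange(h,(4,130,70),(18,255,255))[y0:y1,x0:x1];p2=np.argwhere(h2)[:,::-1]+[x0,y0]
    if len(p2): print('  orange',len(p2),p2.min(0),p2.max(0))
E
python3 lid.py
```

```text
position: [0.5312, -0.2465, 0.1098]
p [ 0.531  -0.2467  0.1096] plate z 0.13272284555708794
top 946 bbox [377 176] [420 240]
   minx [377. 183.] [ 0.5929 -0.1939]
   maxx [420.  231.5] [ 0.4736 -0.2978]
   miny [397. 176.] [ 0.6113 -0.2439]
   maxy [400. 240.] [ 0.452  -0.2484]
   pred 1 1 [374.5 183.5]
   pred 1 -1 [398.5 175.1]
   pred -1 1 [398.  244.3]
   pred -1 -1 [422.3 235.6]
  rect ctr [ 0.5323 -0.246 ] 0.06141669044739567 0.15705671921853684
  orange 81 [351 185] [409 253]
side 41 bbox [291 131] [341 142]
   minx [291. 140.] [ 0.5942 -0.1966]
   maxx [341.  132.5] [ 0.4669 -0.2826]
   miny [336. 131.] [ 0.4828 -0.2845]
   maxy [298. 142.] [ 0.5721 -0.1949]
   pred 1 1 [290.9 142. ]
   pred 1 -1 [290.6 128.7]
   pred -1 1 [346.  142.1]
   pred -1 -1 [343.8 128.8]
  rect ctr [ 0.5302 -0.2397] 0.1571637582689194 0.019832542549083027
  orange 81 [291 127] [359 189]
```

```bash
python3 -m creep '[[[0,0,0],[-0.08,0.01,-0.1],1],[[0,0,0],[0,0,-0.2],1],[[0,0,0],[0,0,-0.1],1],[[0,0,0],[0,0,0],1],[[0,0,0],[0,0,0],1]]' 100|sed -n '2,4p'
python3 -m creep '[[[0,0,0],[0,0,-0.08],1],[[0,0,0],[0,0,-0.08],1],[[0,0,0],[0,0,-0.05],1],[[0,0,0],[0,0,0],1],[[0,0,0],[0,0,0],1]]'|sed -n '2,4p';python3 st.py
```

```text
position: [0.5271, -0.2463, 0.0922]
orientation: [0.001, -0.177, 0.984, 0.001]
contact_force: [0.8, 0.4, -1.5]
position: [0.5273, -0.2466, 0.0846]
orientation: [0.001, -0.177, 0.984, 0.0]
contact_force: [-0.6, -0.8, 4.4]
q [ 0.7403  0.4818 -0.4944  1.8456  0.2868  0.8834  2.0367] 
p [ 0.5273 -0.2466  0.0846] xaxis yaw -159.60977405802493 y yaw 110.39022571639073 zaxis [ 0.002   0.0007 -1.    ] yz -1.8651981944298721e-06 F [-0.5727 -0.7884  4.4341] T [-0.0573  0.4988  0.0056] g 0.13765411671091618 103.5188376903534 t 26.1
```

```bash
python3 -m creep '[[[0,0,0],[0,0,-0.05],1],[[0,0,0],[0,0,0],1],[[0,0,0],[0,0,-0.05],1],[[0,0,0],[0,0,0],1],[[0,0,0],[0,0,0],1]]'|sed -n '2,6p'
python3 -m creep '[[[0,0,0],[0,0,-0.05],1],[[0,0,0],[0,0,0],1],[[0,0,0],[0,0,-0.05],1],[[0,0,0],[0,0,0],1],[[0,0,0],[0,0,0],1]]'|sed -n '2,6p'
```

```text
position: [0.5284, -0.2462, 0.0804]
orientation: [0.002, -0.177, 0.984, 0.0]
contact_force: [2.4, -0.3, 2.3]
grip_width: 0.132
grasp_force: 103.1
position: [0.5266, -0.2464, 0.0769]
orientation: [0.0, -0.177, 0.984, 0.0]
contact_force: [-2.5, 0.2, 7.9]
grip_width: 0.137
grasp_force: 104.0
```

```bash
python3 -m creep '[[[0,0,0],[0,0,-0.06],1],[[0,0,0],[0,0,0],1],[[0,0,0],[0,0,-0.06],1],[[0,0,0],[0,0,0],1],[[0,0,0],[0,0,0],1]]'|sed -n '2,6p';python3 st.py|tail -1
```

```text
position: [0.5267, -0.2466, 0.0766]
orientation: [-0.0, -0.177, 0.984, -0.001]
contact_force: [-11.8, 3.4, 35.8]
grip_width: 0.132
grasp_force: 107.9
p [ 0.5267 -0.2466  0.0766] xaxis yaw -159.63760938864783 y yaw 110.36242633566602 zaxis [ 0.0001 -0.0015 -1.    ] yz -0.0014714041710107966 F [-11.8044   3.3629  35.8282] T [0.9614 2.6268 0.1372] g 0.13231335473571432 107.94623851776123 t 27.6
```

```bash
python3 -m creep '[[[0,0,0],[0,0,0.08],1],[[0,0,0],[0,0,0.04],1],[[0,0,0],[0,0,0],0.5],[[0,0,0],[0,0,0],0],[[0,0,0],[0,0,0],-0.2]]' 30|sed -n '2,6p'
python3 -m creep '[[[0,0,0],[0,0,0],-0.2],[[0,0,0],[0,0,0.3],-0.2],[[0,0,0],[0,0,0.8],-0.2],[[0,0,0],[0,0,0.9],-0.2],[[0,0,0],[-0.5,0,0.9],-0.2]]'|sed -n '2,6p'
python3 -m creep '[[[0,0,0],[-0.7,-0.8,0.3],-0.2],[[0,0,0],[-0.7,-0.8,0],-0.2],[[0,0,0],[-0.7,-0.8,0],-0.2],[[0,0,0],[-0.7,-0.8,0],-0.2],[[0,0,0],[-0.5,-0.8,0],-0.2]]'|sed -n '2,3p'
cat > fin.py <<'E'
from h import *
t=cap('top','tF');s=cap('side','sF')
for z in(.1,.108):
  for nm,c,(x0,x1,y0,y1) in(('top',t,(350,435,165,255)),('side',s,(275,360,105,190))):
    h=cv2.cvtColor(c['img'],cv2.COLOR_BGR2HSV);m=cv2.inRange(h,(100,110,30),(130,255,255))[y0:y1,x0:x1]
    pts=np.argwhere(m)[:,::-1]+[x0,y0];print(nm,z,len(pts),pts.min(0),pts.max(0))
    r=cv2.minAreaRect(pts.astype(np.float32));W=np.array([onz(c,*p,z) for p in cv2.boxPoints(r)]);print('  rect ctr',W.mean(0)[:2],np.linalg.norm(W[0]-W[1]),np.linalg.norm(W[1]-W[2]))
    a=np.radians(20.3);d=np.array([np.cos(a),np.sin(a)]);y=np.array([-d[1],d[0]])
    print('  pred',[list(np.round(proj(c,[*(np.array([.5275,-.2455])+i*.08*d+j*.032*y),z]),1)) for i in(1,-1) for j in(1,-1)])
    if nm=='side' and z==.1: print([(int(x),int(pts[pts[:,0]==x,1].min()),int(pts[pts[:,0]==x,1].max())) for x in range(pts[:,0].min(),pts[:,0].max()+1,3)])
E
python3 fin.py
```

```text
position: [0.5265, -0.2464, 0.0752]
orientation: [0.0, -0.177, 0.984, 0.001]
contact_force: [-0.1, 0.0, -0.2]
grip_width: 0.578
grasp_force: 0.0
position: [0.509, -0.2456, 0.1942]
orientation: [0.002, -0.178, 0.984, 0.001]
contact_force: [0.0, -1.2, 0.7]
grip_width: 0.597
grasp_force: 0.0
position: [0.3732, -0.4078, 0.2052]
orientation: [0.001, -0.177, 0.984, -0.0]
top 0.1 1177 [373 180] [417 243]
  rect ctr [ 0.5271 -0.2442] 0.06411686615976432 0.15579410109122302
  pred [[np.float64(371.9), np.float64(185.9)], [np.float64(395.2), np.float64(177.7)], [np.float64(394.6), np.float64(245.0)], [np.float64(418.3), np.float64(236.5)]]
side 0.1 252 [292 140] [340 151]
  rect ctr [ 0.5288 -0.2381] 0.052237274629521026 0.14596709315197018
  pred [[np.float64(290.7), np.float64(150.8)], [np.float64(290.4), np.float64(137.4)], [np.float64(344.8), np.float64(150.9)], [np.float64(342.7), np.float64(137.6)]]
[(292, 141, 142), (295, 140, 150), (298, 140, 150), (301, 140, 150), (304, 146, 150), (307, 147, 150), (310, 147, 150), (313, 147, 150), (316, 147, 150), (319, 147, 150), (322, 148, 149), (325, 148, 149), (328, 148, 149), (331, 147, 147), (334, 140, 144), (337, 140, 144), (340, 140, 143)]
top 0.108 1177 [373 180] [417 243]
  rect ctr [ 0.5261 -0.2421] 0.06366565693321612 0.15469773222504996
  pred [[np.float64(372.5), np.float64(185.3)], [np.float64(396.0), np.float64(177.1)], [np.float64(395.4), np.float64(244.8)], [np.float64(419.2), np.float64(236.3)]]
side 0.108 252 [292 140] [340 151]
  rect ctr [ 0.5263 -0.2283] 0.051712532359973175 0.14450080104000348
  pred [[np.float64(290.7), np.float64(148.7)], [np.float64(290.5), np.float64(135.3)], [np.float64(345.1), np.float64(148.8)], [np.float64(343.0), np.float64(135.4)]]
```

```bash
python3 -c "
from workcell import workorder
print(workorder.sign_off())"
```

```text
the job is handed in; nothing more can be done
None
```

The job is handed in, but sign-off gave no verdict: by my measurements the upper tray stands level on the lower rim with its orange end opposite, and the lid went down to the expected height (hard stop at 36 N) and lies level; my first grasp missed and pressed the tray into the stand (about 88 N at the wrist, tray unmoved), and I did not re-check the bystanders at the end.

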